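Clip the thermometer case onto the bowl rim

TASK

Take the steel thermometer case out of its sloping bamboo rest and hang it on the glass bowl by its own spring clip: the case upright on the outside of the bowl, the clip reaching down inside, pushed fully home so that the clip's bridge sits on the rim. Let go and leave it hanging there; do not shove or tip the bowl, and leave the inhaler, the jar and the chopstick rest where they are.

Things in the scene. Friction and masses are not known exactly. Their poses are not given: they have to be found in the camera images.
- case: Flat stainless steel thermometer case, a bar 115 mm long (z), 20 wide (y), 12 thick (x), about 70 g. Origin: centre of the foot end; +z runs to the cap end, the clip is on the -x face. It starts sloping in the rest, foot lowest, z axis 40 degrees above level, clip side up, +x face on the bed.
- cap (a point): Centre of the cap end (case frame z = 115 mm). From z = 75 to 115 the case overhangs the rest and is free on all sides, for a grasp across its 20 mm width.
- seat (a point): Point under the clip's bridge (case frame x = -8.5, y = 0, z = 75 mm); when home it lies on the bowl's rim. The bridge, 14 mm wide and 4 thick, sticks out from the -x face to 16 mm from the case's axis, its underside at z = 75. Pushed home, it stops hard on the rim.
- clip_tip (a point): Lower end of the clip's sprung wire tongue (3 mm wire, 11 mm wide), hinged at the bridge and ending at z = 42.5; unloaded tip at case x = -16.5, z = 44 mm. Gap from case face to tongue: 7 mm under the bridge, 4 at z = 58, 9 at the mouth at z = 44. Spring 0.4 N m/rad: to push it over the 5 mm rim takes 2 to 10 N, more than the case's weight. Must end inside the bowl.
- bowl: Deep round clear glass bowl, loose on the table, about 0.7 kg. Outer diameter 140 mm, straight upright side from 28 mm up to the flat rim at 105 mm height, below that tapering to a 104 mm foot; wall 5 mm, empty. Origin: centre of its underside, z up. Any place around the rim will do.
- rest: Small sloping bamboo rest, fixed to the table: base plate 110 x 50 mm, 9 mm thick, with a bed 18 mm wide rising 40 degrees towards its own +x, a stop under the case's foot and two 3 mm side lips along the lowest 32 mm of the case. Origin: centre of its underside. The case's foot centre starts at x = -35, z = 22 mm in this frame, its cap end at about x = +53, z = 96 mm.
- inhaler: White plastic inhaler, L-shaped, about 72 x 34 mm and 76 mm high, loose bystander. Origin: on its underside, near the middle.
- jar: Lidded ceramic jar in pale celadon, 80 mm across, 106 mm high, loose bystander. Origin: centre of its underside.
- chopstick_rest: Bamboo chopstick rest, 18 x 60 mm, 15 mm high, loose bystander. Origin: centre of its underside.
Not all that is in view belongs to the job. What is meant by the bowl is not purple, and is the larger of those in its own colour.

How it is judged:
On the way:
1. the case is lifted clear of the rest, its foot 50 mm above the table or more (height (world z) of case above 0.05 m and horizontal distance between case and rest above 0.06 m), for 0.1 s.
At the end, for the whole second after the job is handed in: Released and at rest outside the bowl: seat within 3.5 mm of rim height and 61 to 74 mm from the bowl's axis, clip tip inside the wall and 10 mm or more below the rim, case foot outside, case within 0.2 rad of upright; bowl upright, within 30 mm of its start (z of seat in the frame of bowl between 0.1015 and 0.1085 m and horizontal distance between seat and bowl between 0.061 and 0.074 m and horizontal distance between clip_tip and bowl below 0.066 m and z of clip_tip in the frame of bowl below 0.095 m and horizontal distance between case and bowl above 0.066 m and angle between case's own z axis and vertical below 0.2 rad and angle between bowl's own z axis and vertical below 0.05 rad and linear speed of each of case, bowl below 0.02 m/s and distance of bowl from where it was at the start of the episode below 0.03 m); the robot touches nothing.
It fails at once if the bowl is shoved more than 30 mm or tipped (distance of bowl from where it was at the start of the episode above 0.03 m or angle between bowl's own z axis and vertical above 0.2 rad).
It fails at once if the inhaler, jar or chopstick rest is moved more than 20 mm or knocked over (distance of any of inhaler, jar, chopstick_rest from where it was at the start of the episode above 0.02 m or angle between any of inhaler, jar, chopstick_rest's own z axis and vertical above 0.35 rad).
It also fails if it takes over 48 s, if anything falls off the work surface, if the arm or the gripper's body presses on something with over 40 N, if the wrist force passes 120 N, or if a joint passes its speed limit or range.

ROBOT

A 7-joint arm with a two-finger parallel gripper is mounted at the origin on the work surface. World frame = base frame: x ahead of the robot, y to its left, z up, the work surface at z = 0. Lengths are in m, angles in rad, forces in N, time in s.
With the tool pointing down it reaches from about 0.425 to 0.925 m from the base axis. Payload 6.8 kg.
Tool frame: the origin (TCP) lies on the front face of the gripper's body, between the roots of the fingers; the fingertips stand 73 mm ahead of it and the grasp point (between the pads) lies 54 mm ahead of it (env.nose_length is the distance from the TCP to the fingertips, in m); z points along the fingers, y is the line along which they close (so a half turn about z gives the same grasp; the last joint's range is limited). The gripper opens to 85 mm and grips with 20 to 120 N. Pads are 22 mm wide; open, the fingers measure 114 mm over their backs; the gripper's body (76 mm by 85 mm) begins 54 mm behind the grasp point. The pads swing forward as they close: fully open they stand 13 mm farther back than shut.
Start: joints at [-1.242, 0.477, 0.022, 1.555, -0.011, 1.109, -0.083], TCP at [0.286, 0.612, 0.304] pointing down, gripper open.
Joint ranges: [-2.96, 2.96], [-0.34, 2.1], [-1.41, 1.46], [0.24, 2.44], [-1.37, 4.51], [0.17, 1.92], [-2.96, 2.96]. Speed limits (rad/s): [2.39, 2.39, 3.14, 3.14, 3.14, 3.14, 3.14].

INTERFACE

Orientations are given as a unit quaternion [w, x, y, z].
In Python, from cell import env, kin, camera, calibration, job gives the robot as it stands. The module is installed in compiled form; this text tells all that it offers. Calls block until the motion is done:
- env.reach(position, orientation): joint-space move of the TCP to a pose.
- env.movel(position, velocity=0.15, rot=None, stop_force=None): straight line of the TCP; rot=None keeps the orientation; velocity is the mean speed in m/s. With stop_force (N) it stops when the force on the tool has changed by that much, and returns True; else False.
- env.goto_joints(angles): joint-space move.
- env.grip(opening, f_grip=None): finger opening in m; f_grip is the grip in N (None keeps the last); returns when the fingers have stopped.
- env.dwell(seconds).
- kin.inverse_kinematics(position, orientation): joint angles nearest the present ones, or None.
- env.get_state(): the state.
- camera(name): name is "scene" or "top" or "wrist"; returns (picture, depth): 384x512x3 uint8, blue, green, red; 384x512 float32, m along the optical axis (not along the pixel's ray), 0 where there is no reading.
- calibration(name): a dict with "fx", "fy", "cx", "cy" (pixels), "rvec" (rotation vector, rad) and "tvec" (3), from world to camera coordinates, as OpenCV has them. Camera axes: x right, y down, z forward; pixel columns grow to the right and rows downward; lengths in m; the calibration is good to about 2 mm. A picture is of the moment at which its call begins: read the wrist's pose just before it. calibration takes no time and is no camera call; for the wrist camera it gives the pose at the moment of the call.
A pose or a line that the arm cannot do raises env.PlanningError and nothing moves.
- job.job_done(): hands the job in; it is judged then, once.
The state is a dict: "time": time; "qpos": joint angles; "joint_velocities": joint speeds; "joint_torque": joint torques, N m; "tcp_pos": TCP position; "orientation": TCP orientation; "force": force on the tool from outside, world axes, zero at the start; "torque": the same for the moment, N m; "opening": finger opening in m; "gripper_force": force on a finger pad.
Only numpy, scipy, OpenCV 4.12 (cv2) and the standard library are available. Lean on these libraries where they do the work, as an engineer would, in place of code of your own. Each camera call takes 0.05 s, during which the arm holds its last target. There are 200 camera calls.

## Working session

There is one attempt and no reset: what is moved stays moved. The work goes in short steps, each a Python script; the robot and the scene stay as the last script left them, time stands still between calls to the robot, and variables do not carry over. Pictures are saved under pics/ and viewed, at most 10 in all, crops included, and the job is handed in when it is done.

```bash
mkdir -p pics
cat > h.py <<'E'
import numpy as np, cv2
from cell import env, kin, camera, calibration, job
from scipy.spatial.transform import Rotation as R
def cloud(name):
    c=calibration(name); im,d=camera(name)
    v,u=np.mgrid[:384,:512]
    P=np.stack([(u-c["cx"])/c["fx"]*d,(v-c["cy"])/c["fy"]*d,d],-1)
    Rm=cv2.Rodrigues(np.array(c["rvec"],float))[0]
    W=(P-np.array(c["tvec"]).ravel())@Rm
    W[d==0]=np.nan
    return im,d,W
def quat(Rm):
    q=R.from_matrix(Rm).as_quat(); return [q[3],q[0],q[1],q[2]]
E
python3 - <<'E'
from h import *
for n in("top","scene"):
    im,d,W=cloud(n); cv2.imwrite(f"pics/{n}0.png",im); np.save(f"{n}W.npy",W)
s=env.get_state(); print(s["time"],s["tcp_pos"],s["orientation"])
E
```

```text
0.1 [0.28539532 0.61122786 0.3030177 ] [-1.15669027e-04  2.16668974e-01  9.76244766e-01 -8.35755445e-04]
```

View pics/top0.png

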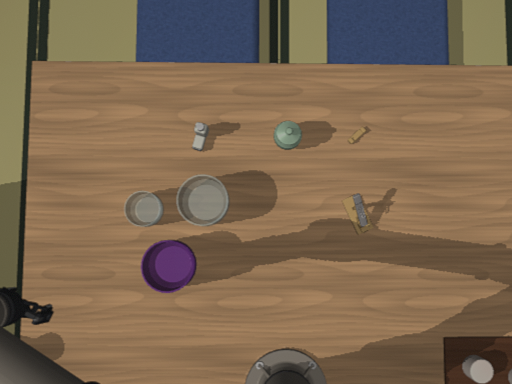

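View pics/scene0.png

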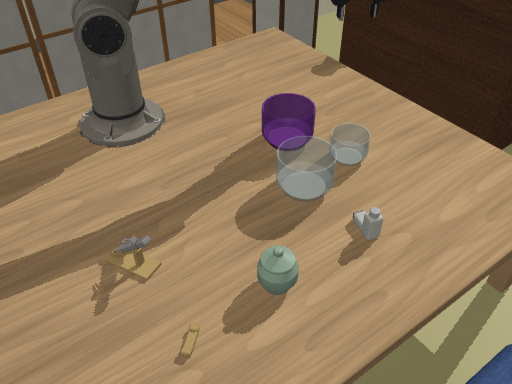

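The top view shows the clear target bowl at (203,200), a smaller clear bowl at (144,209), the purple bowl at (169,266) and the rest with the case at (358,212). The jar is at (288,135), the inhaler at (200,137) and the chopstick rest at (358,134). The scene view agrees with this.

Run:
```python
from h import *
W=np.load("topW.npy"); im=cv2.imread("pics/top0.png")
c=calibration("top"); print(c)
def ray(u,v,z):
    Rm=cv2.Rodrigues(np.array(c["rvec"],float))[0]; o=-Rm.T@np.array(c["tvec"]).ravel()
    d=Rm.T@np.array([(u-c["cx"])/c["fx"],(v-c["cy"])/c["fy"],1]); return o+d*(z-o[2])/d[2]
for n,u,v,z in [("bowl",203,200,.105),("bowlL",177,200,.105),("bowlR",228,200,.105),("small",144,209,.06),("purple",169,266,.08),("jar",288,135,.1),("inh",200,137,.05),("chop",358,134,.01)]:
    print(n,ray(u,v,z).round(3),W[v,u].round(3))
s=W[185:240,335:385]; z=s[...,2]
m=z>0.02
ys,xs=np.nonzero(m); print(m.sum())
P=s[m]; print(P.min(0),P.max(0))
print("top pts",P[np.argsort(-P[:,2])[:8]].round(3))
b=(z>.006)&(z<.013); B=s[b]; 
r=cv2.minAreaRect((B[:,:2]*1000).astype(np.float32)); print("base",r)
# rim points bowl
s=W[165:235,165:240].reshape(-1,3); q=s[(s[:,2]>.095)&(s[:,2]<.115)]; print(len(q))
if len(q)>5: print(cv2.minEnclosingCircle((q[:,:2]*1000).astype(np.float32)))
cv2.imwrite("pics/crop.png",np.hstack([cv2.resize(im[185:245,330:390],(400,400),interpolation=2),cv2.resize(im[165:235,165:235],(400,400),interpolation=2)]))
```

```text
{'fx': 483.58784756332017, 'fy': 483.58784756332017, 'cx': 263.00338886735574, 'cy': 194.67574801803661, 'rvec': array([ 2.19330121, -2.18368339,  0.11164822]), 'tvec': array([0.06109699, 0.55473349, 1.36401013])}
bowl [0.532 0.226 0.105] [0.54  0.237 0.003]
bowlL [0.532 0.296 0.105] [0.532 0.295 0.109]
bowlR [0.533 0.159 0.105] [0.533 0.159 0.101]
small [0.51  0.394 0.06 ] [0.513 0.406 0.007]
purple [0.355 0.318 0.08 ] [0.35  0.33  0.009]
jar [ 0.712 -0.003  0.1  ] [ 0.713 -0.003  0.096]
inh [0.715 0.243 0.05 ] [0.72  0.246 0.026]
chop [ 0.736 -0.215  0.01 ] [ 0.736 -0.215  0.009]
311
[ 0.45743291 -0.23954666  0.02086221] [ 0.55492201 -0.17984945  0.1012479 ]
top pts [[ 0.548 -0.195  0.101]
 [ 0.548 -0.193  0.101]
 [ 0.54  -0.185  0.1  ]
 [ 0.543 -0.185  0.1  ]
 [ 0.546 -0.196  0.1  ]
 [ 0.546 -0.188  0.099]
 [ 0.546 -0.191  0.099]
 [ 0.549 -0.188  0.098]]
base ((507.0745849609375, -218.86831665039062), (156.6628875732422, 135.41575622558594), 0.20459648966789246)
334
((534.0158081054688, 227.7799835205078), 70.02632904052734)
```

View pics/crop.png

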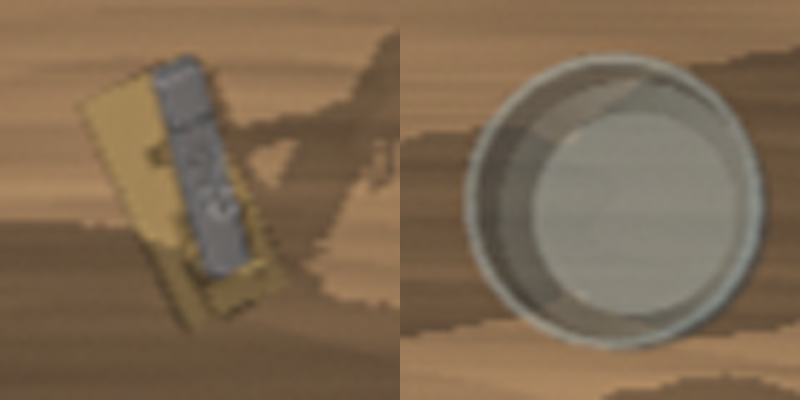

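The crop shows the cap end up-image at about (356,195) and the foot at (364,225), so the case's heading is roughly +x with some yaw. The bowl's circle fit gives a 70.0 mm radius, which matches the stated size. Next I'll scan IK options for the grasp and hang tilt.

```bash
cat >> h.py <<'E'
D=np.radians
def caseR(yaw,elev):  # case axes in world (columns)
    h=np.array([np.cos(yaw),np.sin(yaw),0]);u=np.array([0,0,1.])
    z=h*np.cos(elev)+u*np.sin(elev); x=h*np.sin(elev)-u*np.cos(elev)
    return np.stack([x,np.cross(z,x),z],1)
def toolRc(beta,flip): # tool axes in case frame
    z=np.array([np.sin(beta),0,-np.cos(beta)]); y=np.array([0,flip,0.])
    return np.stack([np.cross(y,z),y,z],1)
def tool_pose(Rc,foot,beta,flip,zg):
    Rt=Rc@toolRc(beta,flip); g=foot+Rc@np.array([0,0,zg])
    return g-0.054*Rt[:,2], quat(Rt)
E
python3 - <<'E'
from h import *
B=np.array([.534,.228,0])
W=np.load("topW.npy");P=W[185:240,335:385].reshape(-1,3)
# case yaw: free points z>0.03
Q=P[(P[:,2]>.035)]; 
A=np.c_[Q[:,2],np.ones(len(Q))]
k,*_=np.linalg.lstsq(A,Q[:,:2],rcond=None); print("dxy/dz yaw",np.degrees(np.arctan2(k[0,1],k[0,0])),np.hypot(*k[0]),1/np.tan(D(40)))
r=cv2.minAreaRect((Q[:,:2]*1000).astype(np.float32)); print(r)
cap=np.array([.545,-.19,.09])
for yaw in D([20]):
  Rc=caseR(yaw,D(40)); foot=cap-Rc[:,2]*.115; print("foot",foot)
  for beta in (15,25,35,50):
   for fl in (1,-1):
    j=kin.inverse_kinematics(*tool_pose(Rc,foot,D(beta),fl,.097))
    ok=[]
    for a in range(-90,91,15):
      Rf=caseR(D(a),D(90)); f=B+Rf@np.array([.0685+.0085-.001,0,0])+[0,0,.03]
      f2=f+[0,0,.07]
      jj=[kin.inverse_kinematics(*tool_pose(Rf,x,D(beta),fl,.097)) for x in(f,f2)]
      if all(x is not None for x in jj): ok.append((a,round(float(jj[0][6]),1)))
    print(beta,fl,None if j is None else np.round(j,2),ok)
E
```

```text
dxy/dz yaw 22.613826742652467 1.0758567167962654 1.19175359259421
((513.6943359375, -207.96807861328125), (86.6028823852539, 29.637981414794922), 20.846899032592773)
foot [ 0.46221767 -0.2201303   0.01607942]
15 1 [-0.08  0.8   0.28  1.61  0.09  1.29  2.04] [(-90, -0.4), (-75, -0.2), (-60, -0.0), (-45, 0.2), (-30, 0.4), (-15, 0.7), (0, 0.9), (15, 1.2), (30, 1.5), (45, 1.8), (60, 2.1), (75, 2.4), (90, 2.6)]
15 -1 [-0.37  0.94  0.76  1.63 -0.24  1.28 -0.79] [(-90, 2.4), (-75, 2.6), (-60, 2.8), (-45, 2.9), (-30, -1.7), (-15, -2.0), (0, -1.7), (15, -1.4), (30, -1.1), (45, -0.8), (60, -0.6), (75, -0.3), (90, -0.1)]
25 1 [-0.1   0.72  0.33  1.72  0.    1.11  2.12] [(-90, -0.6), (-75, -0.4), (-60, -0.3), (-45, -0.1), (-30, 0.1), (-15, 0.3), (0, 0.6), (15, 1.0), (30, 1.4), (45, 1.7), (60, 2.2), (75, 2.5), (90, 2.8)]
25 -1 [-0.36  0.84  0.74  1.73 -0.3   1.12 -0.74] [(-90, 2.2), (-75, 2.4), (-60, 2.5), (-45, 2.7), (-30, 2.9), (-15, -2.2), (0, -1.8), (15, -1.4), (30, -0.9), (45, -0.5), (60, -0.3), (75, -0.0), (90, 0.2)]
35 1 [-0.08  0.64  0.35  1.82 -0.08  0.93  2.2 ] [(-90, -0.7), (-75, -0.6), (-60, -0.5), (-45, -0.4), (-30, -0.3), (-15, -0.2), (0, -0.4), (15, -0.2), (30, 0.2), (45, 0.6), (60, 1.4), (75, 2.1), (90, 2.7)]
35 -1 [-0.32  0.74  0.7   1.83 -0.36  0.96 -0.68] [(-90, 2.1), (-75, 2.2), (-60, 2.4), (-45, 2.5), (-30, 2.6), (-15, -1.3), (0, 2.8), (15, 2.8), (30, 0.3), (45, -2.5), (60, 0.2), (75, 0.3), (90, 0.4)]
50 1 [ 0.01  0.54  0.3   1.97 -0.25  0.67  2.39] [(-90, -0.8), (-75, -0.7), (-60, -0.7), (-45, -0.8), (-30, -0.9), (-15, -1.3), (0, -1.3), (15, -1.1), (30, -0.3), (45, -0.1), (60, 0.2), (75, -2.3), (90, -2.3)]
50 -1 [-0.33  0.67  0.78  1.99 -0.68  0.77 -0.36] [(-90, 2.0), (-75, 2.1), (-60, 2.1), (-45, 2.2), (-30, 2.2), (-15, 1.7), (0, 2.0), (15, 2.2), (30, 2.3), (45, 2.6), (60, 1.6), (75, 0.8), (90, 0.8)]
```

Run:
```python
from h import *
Rc=caseR(D(21),D(40)); foot=np.array([.545,-.19,.09])-Rc[:,2]*.115
p,q=tool_pose(Rc,foot,D(25),-1,.09)
Rt=Rc@toolRc(D(25),-1)
env.reach(p-Rt[:,2]*.13,q); env.dwell(.3)
im,d,W=cloud("wrist"); cv2.imwrite("pics/w1.png",im); np.save("w1.npy",W)
s=env.get_state(); print(s["time"],s["tcp_pos"],s["force"])
```

```text
3.4083 [ 0.59974784 -0.16887583  0.24070441] [-0.59464521 -0.84480891  0.16661544]
```

View pics/w1.png

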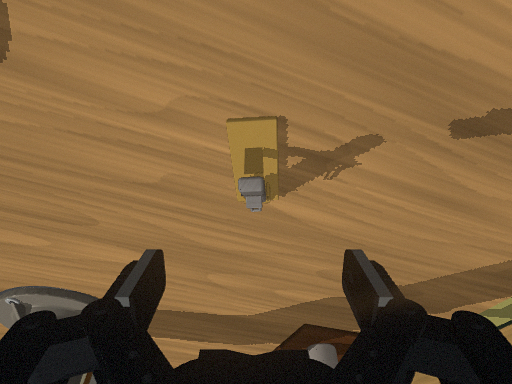

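The wrist view shows the case end-on at about (252,187), midway between the fingers, with the rest's plate above it at (252,160). I'll fit the case from the depth data.

Run:
```python
from h import *
W=np.load("w1.npy"); im=cv2.imread("pics/w1.png")
s=W[110:225,215:300]; I=im[110:225,215:300]
hsv=cv2.cvtColor(I,cv2.COLOR_BGR2HSV)
m=(s[...,2]>.02)&(hsv[...,1]<90)
P=s[m]; print(m.sum(),P.min(0),P.max(0))
for r in range(62,104,4):
    c=np.nonzero(m[r])[0]
    if len(c): print(r+110,c.min()+215,c.max()+215,s[r,c.min()+1].round(4),s[r,(c.min()+c.max())//2].round(4),s[r,c.max()-1].round(4))
# base plate top
b=(s[...,2]>.005)&(s[...,2]<.013)&(hsv[...,1]>90)
ys,xs=np.nonzero(b); 
Q=s[b]; rc=cv2.minAreaRect((Q[:,:2]*1000).astype(np.float32)); print("plate",rc,np.median(Q[:,2]))
# corners from gold colour
g=((hsv[...,1]>120)&(hsv[...,0]>18)).astype(np.uint8); 
for r in (12,20,30,40,50,60):
    c=np.nonzero(b[r])[0]
    if len(c): print("pl",r+110,c.min()+215,c.max()+215,s[r,c.min()+1].round(3),s[r,c.max()-1].round(3))
cv2.imwrite("pics/w1c.png",cv2.resize(im[110:225,205:305],(522,600),interpolation=2))
```

```text
728 [ 0.47294697 -0.2303636   0.03231069] [ 0.55285917 -0.17825553  0.10089745]
180 238 263 [ 0.5449 -0.1785  0.0937] [ 0.5491 -0.1859  0.0951] [ 0.5514 -0.1948  0.0939]
184 238 263 [ 0.5426 -0.1794  0.0956] [ 0.5469 -0.1868  0.097 ] [ 0.5502 -0.1952  0.0971]
188 238 264 [ 0.5412 -0.18    0.0984] [ 0.5456 -0.1881  0.0997] [ 0.5468 -0.1974  0.0973]
192 240 264 [ 0.5384 -0.1826  0.0991] [ 0.5412 -0.1906  0.0989] [ 0.5375 -0.2014  0.0913]
196 244 265 [ 0.5164 -0.1934  0.0788] [ 0.5189 -0.2008  0.0785] [ 0.5118 -0.2135  0.0672]
200 246 264 [ 0.5144 -0.1961  0.0809] [ 0.517  -0.2025  0.081 ] [ 0.4866 -0.2233  0.0458]
204 246 261 [ 0.5123 -0.1968  0.0836] [ 0.5147 -0.2015  0.0842] [ 0.5162 -0.2074  0.0835]
208 250 260 [ 0.4932 -0.2077  0.0681] [ 0.4275 -0.2375  0.0007] [ 0.4952 -0.2151  0.0673]
plate ((499.7572326660156, -209.10150146484375), (110.03311920166016, 50.0014762878418), 25.022695541381836) 0.009932681567246334
pl 122 226 277 [ 0.539 -0.165  0.009] [ 0.556 -0.209  0.01 ]
pl 130 227 277 [ 0.531 -0.169  0.01 ] [ 0.548 -0.213  0.01 ]
pl 140 228 277 [ 0.52  -0.173  0.01 ] [ 0.537 -0.218  0.009]
pl 150 230 277 [ 0.51  -0.179  0.01 ] [ 0.525 -0.223  0.009]
pl 160 231 277 [ 0.497 -0.184  0.01 ] [ 0.515 -0.227  0.011]
pl 170 233 277 [ 0.485 -0.191  0.01 ] [ 0.501 -0.234  0.009]
```

View pics/w1c.png

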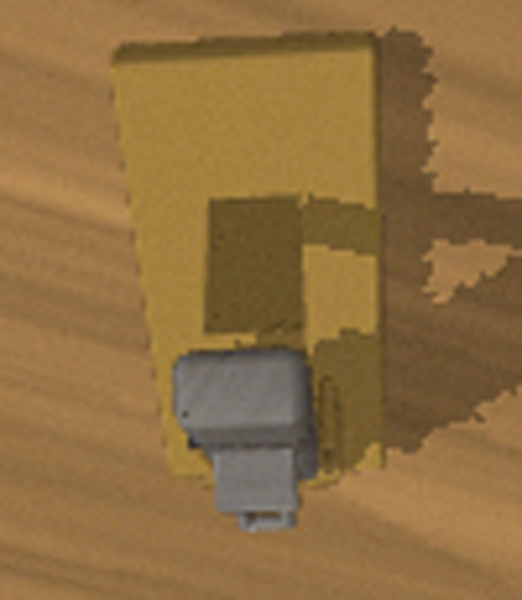

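The plate fits exactly 110 x 50 mm with yaw 25.0°. The predicted cap (0.548,-0.187,0.096) matches the measured end face. Grasping now.

Run:
```python
from h import *
Rc=caseR(D(25),D(40)); foot=np.array([.4681,-.2239,.022])
p,q=tool_pose(Rc,foot,D(25),-1,.098); Rt=Rc@toolRc(D(25),-1)
env.grip(.05)
env.reach(p-Rt[:,2]*.08,q)
print(env.movel(p,.12,stop_force=8)); print(env.get_state()["tcp_pos"]-p)
env.grip(0,f_grip=80); s=env.get_state(); print("grip",s["opening"],s["gripper_force"],s["force"])
env.movel(p+[0,0,.1],.15)
s=env.get_state(); print(s["time"],s["opening"],s["force"],s["tcp_pos"])
im,d,W=cloud("wrist"); np.save("w2.npy",W); cv2.imwrite("pics/w2.png",im)
```

```text
False
[ 0.00086296 -0.00016419  0.00076305]
grip 0.019020606283953086 78.0630111694336 [1.78086425 1.33399042 5.64271163]
6.1333 0.018593074796171605 [-0.11211844  0.18972985 -1.10515884] [ 0.55638107 -0.1821107   0.23301003]
```

View pics/w2.png

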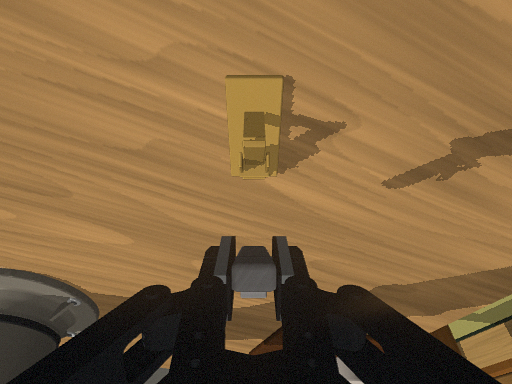

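The case is gripped between the pads (opening 19 mm) with its end face at about (253,275), and the rest is empty. Next I'll check the case's pose in the grip and carry it upright to beside and above the bowl's far side.

```bash
cat >> h.py <<'E'
BW=np.array([.534,.2278,0]); AZ=D(15)
def hang(r,z,zg=.098,az=AZ,tilt=0.,bw=None):
    Rf=caseR(az,D(90)+tilt); f=(BW if bw is None else bw)+np.array([np.cos(az)*r,np.sin(az)*r,z])
    return tool_pose(Rf,f,D(25),-1,zg)
def capfit(W,tcp,q):
    T=R.from_quat([q[1],q[2],q[3],q[0]]).as_matrix(); L=(W[225:305,228:280]-tcp)@T
    return L,T
E
python3 - <<'E'
from h import *
s=env.get_state(); W=np.load("w2.npy")
L,T=capfit(W,s["tcp_pos"],s["orientation"])
C=(L)@toolRc(D(25),-1).T  # to case axes
C=C-(toolRc(D(25),-1)@np.array([0,0,.054]))+np.array([0,0,.098])
m=(C[...,2]>.108)&(C[...,2]<.122)&(abs(C[...,0])<.008)&(abs(C[...,1])<.0085); E=C[m]
A=np.c_[E[:,0],E[:,1],np.ones(len(E))]; k=np.linalg.lstsq(A,E[:,2],rcond=None)[0]
print(len(E),"end plane slope x,y and z0",k,E[:,:2].min(0),E[:,:2].max(0))
m=(C[...,2]>.09)&(C[...,2]<.108)&(C[...,0]<-.003)&(C[...,0]>-.012)&(abs(C[...,1])<.007); print("front face x",m.sum(),np.median(C[m][:,0]) if m.any() else 0)
p,q=hang(.088,.19); env.reach(p,q)
s=env.get_state(); print(s["time"],s["qpos"].round(2),s["opening"])
im,d,W=cloud("wrist"); np.save("w3.npy",W); cv2.imwrite("pics/w3.png",im)
im,d,W=cloud("scene"); np.save("s3.npy",W); cv2.imwrite("pics/s3.png",im)
cv2.imwrite("pics/c3.png",np.hstack([cv2.imread("pics/w3.png")[:,56:456],im[60:260,220:420].repeat(2,0).repeat(2,1)[:384]]))
E
```

```text
1207 end plane slope x,y and z0 [-0.07768663 -0.0041319   0.11366089] [-0.00716201 -0.00848611] [0.00491438 0.00849381]
front face x 0 0
7.875 [-1.19  0.31  0.83  1.91 -0.27  0.6  -1.56] 0.01895528336538182
```

View pics/c3.png

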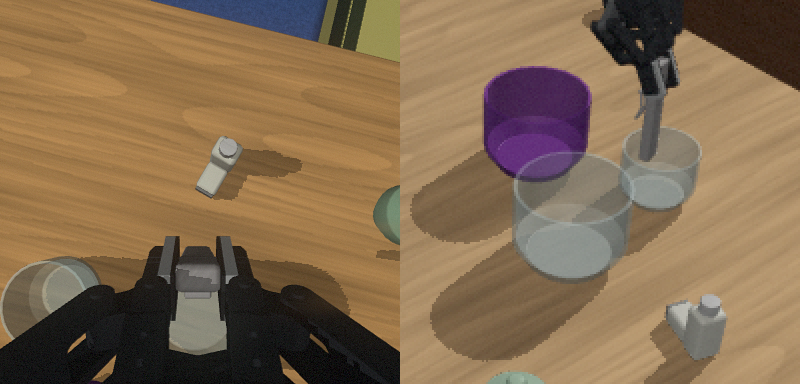

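The case is upright above the bowl's far side, with its clip visible at crop (640,105) on the bowl side. I'll use the scene depth to measure its actual lean.

Run:
```python
from h import *
W=np.load("s3.npy")
e=np.array([np.cos(AZ),np.sin(AZ),0]);t=np.array([-np.sin(AZ),np.cos(AZ),0])
f=BW+e*.088+[0,0,.19]
C=np.stack([(W-f)@e,(W-f)@t,W[...,2]-f[2]],-1)
m=(abs(C[...,0])<.03)&(abs(C[...,1])<.025)&(C[...,2]>-.01)&(C[...,2]<.078)
P=C[m]; print(len(P))
for a in np.arange(-.008,.078,.008):
    q=P[(P[:,2]>=a)&(P[:,2]<a+.008)]
    if len(q): print(round(a+.004,3),len(q),q.min(0).round(4)[:2],q.max(0).round(4)[:2],np.median(q,0).round(4)[:2])
# +x face fit
q=P[(P[:,0]>.0)&(P[:,0]<.015)&(P[:,2]>.005)&(P[:,2]<.07)&(abs(P[:,1])<.008)]
A=np.c_[q[:,2],q[:,1],np.ones(len(q))]
if len(q)>10: print(len(q),np.linalg.lstsq(A,q[:,0],rcond=None)[0])
q=P[(P[:,1]<-.004)&(P[:,2]>.005)&(P[:,2]<.07)]; print("min z",P[:,2].min())
s=env.get_state(); T=R.from_quat(np.roll(s["orientation"],-1)).as_matrix(); print((T@toolRc(D(25),-1).T).round(3), s["tcp_pos"]-hang(.088,.19)[0])
# wrist end face again
W=np.load("w3.npy"); C=np.stack([(W-f)@e,(W-f)@t,W[...,2]-f[2]],-1)[225:305,228:280]
m=(C[...,2]>.108)&(C[...,2]<.122)&(abs(C[...,0])<.003)&(abs(C[...,1])<.006); E=C[m]
print(len(E),np.linalg.lstsq(np.c_[E[:,:2],np.ones(len(E))],E[:,2],rcond=None)[0])
m=(C[...,2]>.072)&(C[...,2]<.084)&(C[...,0]<-.004)&(abs(C[...,1])<.012); E=C[m]
if len(E): print("bridge top",len(E),E.min(0),E.max(0),np.median(E,0))
```

```text
297
-0.004 4 [-0.0019 -0.0107] [0.0051 0.006 ] [ 0.0034 -0.0094]
0.004 26 [-0.0035 -0.0128] [0.0069 0.0077] [ 0.0043 -0.0095]
0.012 26 [-0.0038 -0.0126] [0.0069 0.0063] [ 0.0045 -0.0087]
0.02 25 [-0.0048 -0.0123] [0.0066 0.005 ] [ 0.0025 -0.0095]
0.028 27 [-0.0037 -0.0133] [0.0075 0.0057] [ 0.0054 -0.0097]
0.036 33 [-0.0167 -0.0132] [0.007  0.0048] [ 0.0046 -0.0088]
0.044 34 [-0.0174 -0.0131] [0.0074 0.0066] [ 0.0025 -0.0082]
0.052 38 [-0.0139 -0.0132] [0.0078 0.0051] [ 0.0011 -0.0077]
0.06 40 [-0.0139 -0.013 ] [0.0073 0.0043] [ 0.0027 -0.0071]
0.068 34 [-0.0141 -0.0132] [0.0076 0.0036] [ 0.0027 -0.008 ]
0.076 10 [-0.0158 -0.0166] [ 0.0068 -0.006 ] [-0.0108 -0.0091]
86 [0.00552649 0.01490384 0.00579835]
min z -0.0015407817814991898
[[ 0.966 -0.257  0.   ]
 [ 0.257  0.966  0.001]
 [-0.    -0.001  1.   ]] [ 0.00046921 -0.00134426 -0.00023262]
435 [0.01811816 0.00181903 0.11432552]
bridge top 160 [-0.0164748  -0.00860766  0.07680491] [-0.01329296  0.00510112  0.07993081] [-0.01493109 -0.0017533   0.07828598]
```

The case is upright in the grip (lean under 0.006 rad) and its position matches to about 1 mm. Now I'll lower it beside the wall, touch the bowl to locate it, back off and push down.

Run:
```python
from h import *
e=np.array([np.cos(AZ),np.sin(AZ),0])
p,q=hang(.088,.075); env.movel(p,.12,rot=q); env.dwell(.4)
f0=env.get_state()["force"]; a=env.get_state()["tcp_pos"]
p2,_=hang(.071,.075); hit=env.movel(p2,.012,stop_force=2.0)
s=env.get_state(); r=.088+(s["tcp_pos"]-p)@e
print(hit,"lag0",(a-p),"r at touch",r,s["force"]-f0,s["time"],s["opening"])
im,d,W=cloud("scene"); cv2.imwrite("pics/s4.png",im[90:240,250:450].repeat(4,0).repeat(4,1))
```

```text
True lag0 [1.62507605e-05 1.27322098e-04 2.26519272e-04] r at touch 0.07507275348198844 [ 3.49266492 -0.13890986  0.57124549] 10.5083 0.01890013905335062
```

View pics/s4.png

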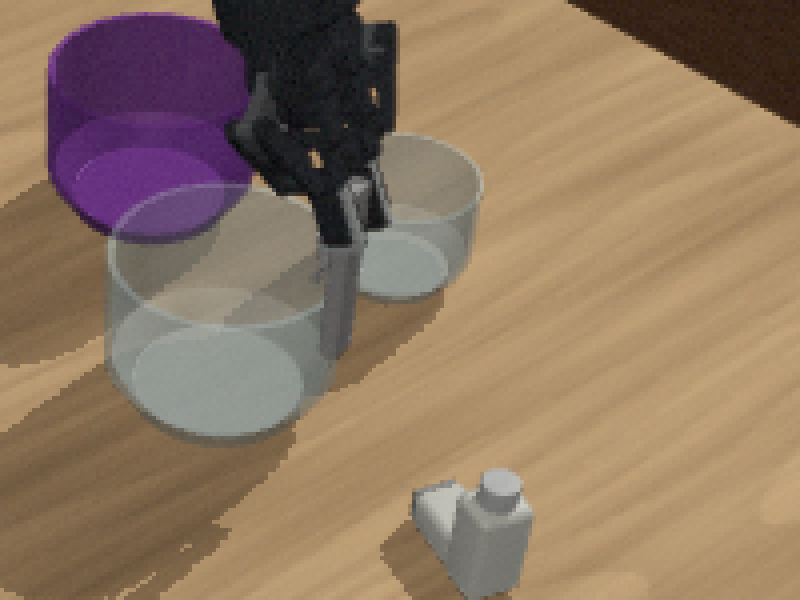

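Contact came at r = 75.1 mm against an expected 76, and the picture shows the case flat against the bowl's outer wall. I'll back off 1.2 mm and push down.

Run:
```python
from h import *
e=np.array([np.cos(AZ),np.sin(AZ),0]); r=.0751+.0012
p,q=hang(r,.075); env.movel(p,.02); env.dwell(.3)
f0=env.get_state()["force"]; print(f0)
for z in (.062,.052,.045,.038,.0225):
    hit=env.movel(hang(r,z)[0],.02,stop_force=16)
    s=env.get_state(); d=s["tcp_pos"]-hang(r,.075)[0]
    print(hit,"foot z",(.075+d[2]).round(4),"radial",(r+d@e).round(4),(s["force"]-f0).round(1),s["opening"].round(4))
    if hit: break
print(s["time"])
im,d,W=cloud("top"); np.save("t5.npy",W); cv2.imwrite("pics/t5.png",im)
S=W[165:235,165:240].reshape(-1,3); Q=S[(S[:,2]>.095)&(S[:,2]<.112)]
im,d,W=cloud("scene"); cv2.imwrite("pics/s5.png",im[90:240,250:450].repeat(4,0).repeat(4,1))
```

```text
[ 0.18876486 -0.02539484 -0.43583245]Traceback (most recent call last):
  File "<stdin>", line 8, in <module>
AttributeError: 'float' object has no attribute 'round'
```

Run:
```python
from h import *
e=np.array([np.cos(AZ),np.sin(AZ),0]); r=.0751+.0012
f0=np.array([.19,-.03,-.44])
for z in (.062,.052,.045,.038,.0225):
    hit=env.movel(hang(r,z)[0],.02,stop_force=16)
    s=env.get_state(); d=s["tcp_pos"]-hang(r,.075)[0]
    print(hit,"foot z",round(.075+d[2],4),"radial",round(r+d@e,4),(s["force"]-f0).round(1),round(float(s["opening"]),4))
    if hit: break
print(s["time"])
im,d,W=cloud("scene"); cv2.imwrite("pics/s5.png",im[90:240,250:450].repeat(4,0).repeat(4,1))
```

```text
False foot z 0.0621 radial 0.0764 [ 0.1  0.1 -0.1] 0.0191
False foot z 0.0518 radial 0.0761 [-0.9  0.9 -0.4] 0.0187
False foot z 0.0445 radial 0.0759 [-0.4 -1.  -3.1] 0.0191
False foot z 0.0376 radial 0.076 [-1.4 -1.4 -2.1] 0.0187
True foot z 0.0305 radial 0.0789 [-2.2  0.3  7.1] 0.0186
14.3417
```

View pics/s5.png

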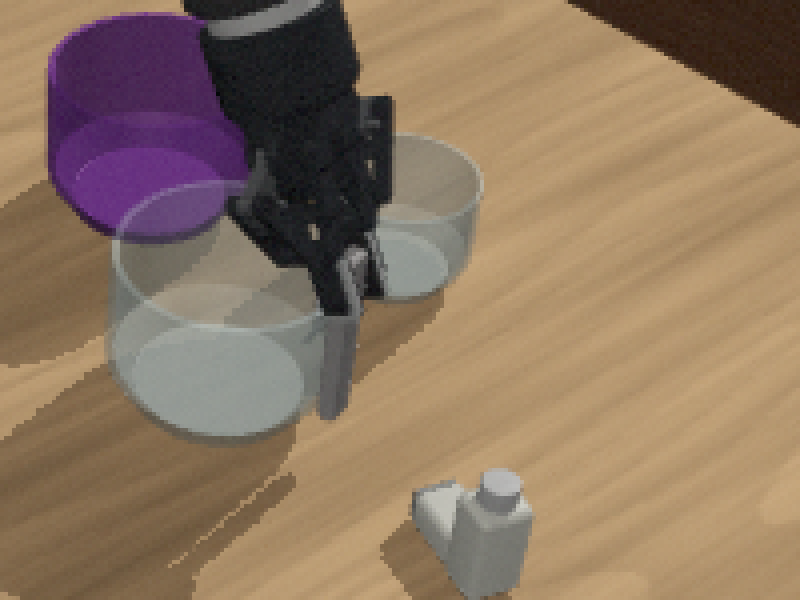

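Hard stop came at foot z = 30.5 mm, and home should be about 30.7. The picture shows the clip inside and the case outside, with the bowl possibly tipped very slightly. I'll relieve the push and check the rim's level before letting go.

```bash
cat >> h.py <<'E'
def rim(tag):
    im,d,W=cloud("top"); S=W[160:240,160:245].reshape(-1,3); Q=S[(S[:,2]>.09)&(S[:,2]<.115)]
    rr=np.hypot(*(Q[:,:2]-BW[:2]).T); Q=Q[(rr>.060)&(rr<.075)]
    az=np.arctan2(Q[:,1]-BW[1],Q[:,0]-BW[0]); Q=Q[abs(az-AZ)>.6]
    A=np.c_[2*Q[:,:2],np.ones(len(Q))]; c=np.linalg.lstsq(A,(Q[:,:2]**2).sum(1),rcond=None)[0]
    pl=np.linalg.lstsq(np.c_[Q[:,:2]-BW[:2],np.ones(len(Q))],Q[:,2],rcond=None)[0]
    print(tag,len(Q),"centre",c[:2].round(4),"plane",pl.round(4)); return im
E
python3 - <<'E'
from h import *
e=np.array([np.cos(AZ),np.sin(AZ),0])
W=np.load("topW.npy")
rim("pressed")
s=env.get_state(); print(s["force"].round(1))
p=hang(.0765,.0307)[0]; 
env.movel(p,.01); env.dwell(.4); s=env.get_state(); d=s["tcp_pos"]-p
print("foot z",.0307+d[2],"radial",.0765+d@e,s["force"].round(1),s["time"])
rim("relieved")
E
```

```text
pressed 106 centre [0.5366 0.2252] plane [-0.0177 -0.0476  0.1025]
[-2.3 -1.3  6.4]
foot z 0.030954754985030333 radial 0.07682958954500836 [-2.1 -0.9  5.2] 15.15
relieved 100 centre [0.5344 0.2254] plane [ 0.0107 -0.0499  0.1012]
```

Run:
```python
from h import *
env.grip(.045); env.dwell(.3)
s=env.get_state(); print(s["force"].round(1),s["opening"])
T=R.from_quat(np.roll(s["orientation"],-1)).as_matrix()
env.movel(s["tcp_pos"]-T[:,2]*.10,.1)
p=env.get_state()["tcp_pos"]; env.movel(p+[-.05,-.1,.12],.2)
env.dwell(.3); rim("free"); 
im,d,W=cloud("scene"); np.save("s6.npy",W); cv2.imwrite("pics/s6.png",im[90:240,250:450].repeat(4,0).repeat(4,1))
e=np.array([np.cos(AZ),np.sin(AZ),0]);t=np.array([-np.sin(AZ),np.cos(AZ),0])
C=np.stack([(W-BW)@e,(W-BW)@t,W[...,2]],-1)
P=C[(C[...,0]>.068)&(C[...,0]<.1)&(abs(C[...,1])<.02)&(C[...,2]>.02)&(C[...,2]<.17)]
q=P[(P[:,0]>.078)&(abs(P[:,1])<.007)]
print(len(P),"zmin/max",P[:,2].min(),P[:,2].max(),"outer face",np.linalg.lstsq(np.c_[q[:,2],q[:,1],np.ones(len(q))],q[:,0],rcond=None)[0],"y range",np.percentile(P[:,1],[2,98]))
print(env.get_state()["time"])
```

```text
[-0.9  0.   0.4] 0.045252947670504674
free 211 centre [0.5336 0.2272] plane [-0.0067 -0.0083  0.1036]
341 zmin/max 0.030823763114078973 0.14526151392566145 outer face [-0.00553913  0.03785015  0.08195191] y range [-0.01188879  0.00787883]
18.6
```

View pics/s6.png

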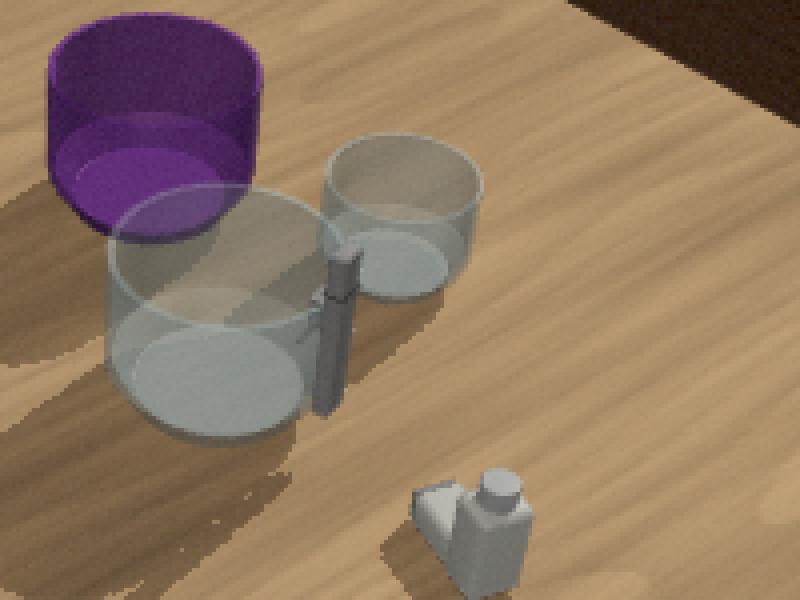

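The case hangs upright on the outside of the bowl, with its cap at z = 145 mm, its foot at about 30 mm, and the clip inside. That puts the seat at about 105 mm. The bowl is level and within 1 mm of its start, and the arm is clear.

```bash
python3 -c "
from h import *
print(job.job_done())"
```

```text
the job is handed in; nothing more can be done
None
```

I hung the case on the clear bowl's rim and handed the job in at about 19 s: it is upright, the clip is inside with the bridge on the rim, the bowl moved less than 1 mm, and the arm touched no bystander; the judge's verdict was not shown.

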